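Feel out the free play of a shaft coupling

ROBOT

A 6-joint arm with a two-finger parallel gripper is mounted at the origin on a cart in front of the work surface, level with it; the furniture and walls round the work are solid. World frame = base frame: x ahead of the robot, y to its left, z up, the work surface at z = 0. Lengths are in m, angles in rad, forces in N, time in s.
With the tool pointing down it reaches from about 0.425 to 1.125 m from the base axis. Payload 14.9 kg.
Tool frame: the origin (TCP) lies midway between the tips of the shut fingers; the grasp point (between the pads) lies 19 mm behind it; z points along the fingers, y is the direction in which the jaws open and shut (so a half turn about z gives the same grasp; the last joint's range is limited). The gripper opens to 91 mm and grips with 3 to 60 N. Pads are 32 mm wide; open, the fingers measure 118 mm over their backs; the gripper's body (76 mm by 178 mm) begins 60 mm behind the grasp point.
Start: joints at [1.269, 0.379, 1.734, -0, 1.028, -0.033], TCP at [0.186, 0.675, 0.214] pointing down, gripper open.
Joint ranges: [-2.77, 2.77], [-0.74, 2.19], [0, 2.66], [-1.06, 4.2], [0.31, 2.87], [-3.08, 3.08]. Speed limits (rad/s): [1.89, 1.89, 2.39, 3.14, 3.14, 3.14].

INTERFACE

Orientations are given as a rotation vector (axis times angle).
In Python, from rig import observe, read_camera, job_done gives the robot as it stands.
- The arm moves only by the shell command python3 -m pendant 'ROWS' [FORCE]. ROWS is JSON, a list of rows, each an object with "jaw": the closure, from 0 (fully open) to 1 (shut); "slide": the shift along the tool's x, y, z in units of 150 mm (1.0 is 150 mm), a list of three; "rot": the turn, a rotation vector about the tool's x, y, z in units of 90 degrees (1.0 is 90 degrees), a list of three. A call has 1 to 20 rows; each row shifts and turns the pose as measured when the row begins, along the tool's axes as they then stand; what a row does not reach is not made up. A row lasts 1/8 s, in which the tool goes at most 62.5 mm and 10.7 degrees, less where a joint would pass 70% of its speed; a pose out of reach is approached as far as the arm can. A call with a number of a shift or a turn outside -1 to 1 is refused whole. A call with a gripper value outside its range is refused whole. The fingers move at their own pace and stop on an object; FORCE is the grip in N (left out, the last holds). Time passes only in rows, so rows that do not move let the fingers close. It gives the time, the measured TCP pose, the force and the opening at its end, in the units of the state.
- observe(): the state, without advancing time (a new reading comes with each control period).
- read_camera(name): name is "side" or "top"; returns a dict with "img" (384x512x3 uint8, red, green, blue), "intrinsics" (3x3 intrinsics, pixels), "D" ([k1, k2, p1, p2, k3] as OpenCV has them; the pictures are not rectified), "xyz" and "orientation" of the camera in the world. Camera axes: x right, y down, z forward; pixel columns grow to the right and rows downward; lengths in m; the calibration is good to about 2 mm. A picture is of the moment at which its call begins. There is no depth.
- job_done(): hands the job in, once; it reports no verdict.
The state is a dict: "time_s": time; "joint_pos": joint angles; "dq": joint speeds; "joint_torque": joint torques, N m; "eef_pos": TCP position; "tcp_rot": TCP orientation; "ft_force": force on the tool from outside, world axes, zero at the start; "ft_torque": the same for the moment, N m; "width": opening from 0.0 (shut) to 1.0 (fully open).
Only numpy, scipy, OpenCV 4.12 (cv2) and the standard library are available. Lean on these libraries where they do the work, as an engineer would, in place of code of your own. Each camera call takes 0.05 s, during which the arm holds its last target. There are 200 camera calls.

TASK

Measure the free play of the coupling in the bench tester: swing its lever by the upright black grip, clockwise seen from above until you feel the coupling take up firmly, then anticlockwise until it takes up on the other side, so that the lever pushes the two coloured drag hands out to the ends of the play. Only feel for the resistance, do not force it, and do not touch the drag hands yourself. Then bring the lever back between the two hands, well clear of both, let go of it, and leave the other things on the bench where they lie.

Things in the scene. Friction and masses are not known exactly. Their poses are not given: they have to be found in the camera images.
- tester: Tester fixed to the bench: dark 150 x 150 x 12 mm foot, round grey housing (112 mm across, top at 55 mm), white scale sector. Origin: centre of its underside, on the vertical lever axis. Its x axis points to the middle of the scale (away from the robot, within 20 degrees), z up. The grip lies on the -x side.
- lever (a joint): Lever angle about the tester's z, rad, positive anticlockwise seen from above; at 0 the grip points to the tester's -x and the pointer tail to mid-scale. It swings freely (under 1 N at the grip) until the hidden end of the play, 0.3 to 0.6 rad from 0 on each side, different each time; past that a spring resists with about 1 N per mm at the grip.
- lever_grip (a point): Middle of the upright round black grip at the lever's end: 24 mm in diameter, free from 82 to 134 mm above the bench; this point is 110 mm above the bench, 120 mm from the lever axis. The flat steel arm (18 mm wide, 72 to 82 mm up) runs from it to the axis. The grip does not turn on the lever but slips round between finger pads.
- shaft (a joint): Twist of the driven shaft in the tester, rad, positive anticlockwise, shown by an orange tell-tale at the housing's foot. 0 when the coupling is not loaded. A torsion bar of 16 N m/rad holds it: 0.025 rad (firmly taken up) is about 3.5 N at the grip, 0.12 rad (forced) about 16 N.
- drag_red (a joint): Angle of the red drag hand, same sense and zero as the lever. The lever's tail pushes it anticlockwise and it stays where left, showing the largest lever angle so far. It lies 56 to 59 mm over the bench, reaches 93 mm from the axis and has a pin up to 78 mm.
- drag_blue (a joint): Angle of the blue drag hand, likewise: pushed clockwise only, it shows the smallest lever angle.
- drag_red_tip (a point): Outer end of the red hand, over the scale.
- drag_blue_tip (a point): Outer end of the blue hand, over the scale.
- wheel_stand: The big grey wheel standing upright on its low cradle, fixed: an obstacle 400 mm along x, 168 mm along y, 404 mm high. Origin: centre of its underside.
- torch_mid (a point): Middle of the black torch, 118 mm long, 32 mm thick, lying on the bench between the tester and the big wheel. Leave it alone.
- marker_mid (a point): Middle of the white marker with a red cap, 130 mm long, 17 mm thick, lying near the front edge of the bench. Leave it alone.

How it is judged:
On the way, in this order (a step that is already met when the one before it is completed fails the run):
1. the lever is held clockwise against the coupling's resistance (value of joint shaft below -0.025 rad), for 0.2 s.
2. the lever is held anticlockwise against the coupling's resistance (value of joint shaft above 0.025 rad), for 0.2 s.
At the end, for the whole second after the job is handed in: Both drag hands stand at the ends of the play (red beyond 0.27 rad, blue beyond -0.27 rad), the lever is at rest between them, at least 0.12 rad (7 degrees) from each, and the shaft is unloaded (within 0.012 rad of 0) (value of joint shaft between -0.012 and 0.012 rad and angle between the x axis of lever and the x axis of drag_red, either way round above 0.12 rad and angle between the x axis of lever and the x axis of drag_blue, either way round above 0.12 rad and value of joint drag_red above 0.27 rad and value of joint drag_blue below -0.27 rad and velocity of joint lever between -0.05 and 0.05 rad/s); the robot touches nothing.
It fails at once if the coupling is forced: the shaft is twisted by more than 0.12 rad (value of joint shaft above 0.12 rad or value of joint shaft below -0.12 rad).
It fails at once if the robot touches a drag hand (contact force between any of the fingers, the arm and drag_red above 0.5 N or contact force between any of the fingers, the arm and drag_blue above 0.5 N).
It fails at once if the torch or the marker is shifted by more than 40 mm (distance of any of torch_mid, marker_mid from where it was at the start of the episode above 0.04 m).
It also fails if it takes over 69 s, if anything falls off the work surface, if the arm or the gripper's body presses on something with over 40 N, if the wrist force passes 120 N, or if a joint passes its speed limit or range.

## Working session

There is one attempt and no reset: what is moved stays moved. The work goes in short steps, Python scripts to look and compute and a shell command to move; the robot and the scene stay as the last step left them, time stands still between calls to the robot, and variables do not carry over. Pictures are saved under pics/ and viewed, about 8 in all and at most 12, crops included, and the job is handed in when it is done.

```bash
mkdir -p pics; ls
python3 - <<'E'
from rig import observe, read_camera
import cv2,json
s=observe();print(s)
for n in("top","side"):
    c=read_camera(n);cv2.imwrite(f"pics/{n}0.png",c["img"][:,:,::-1]);print(n,c["intrinsics"],c["D"],c["xyz"],c["orientation"])
E
```

```text
pics
{'time_s': 0.0, 'joint_pos': array([ 1.26870392e+00,  3.79399214e-01,  1.73480168e+00,  1.71229043e-05,
        1.02848631e+00, -3.33209976e-02]), 'dq': array([-0.00013656,  0.00092416,  0.00046536, -0.00061298,  0.00171343,
       -0.00123253]), 'joint_torque': array([-7.48919119e-04, -7.63726759e+01, -4.34365439e+01,  6.51019067e-02,
        4.25022945e-02, -1.00618581e-04]), 'eef_pos': array([0.18577798, 0.67447624, 0.21328444]), 'tcp_rot': array([-4.20902835e-01, -3.11306980e+00,  1.69124620e-03]), 'ft_force': array([-0.18543884,  0.68667836, -0.37771245]), 'ft_torque': array([-0.03136745,  0.01461582,  0.01754551]), 'width': 0.9995480394818068}
top [[496.88437046   0.         255.97000963]
 [  0.         496.88437046 194.08113316]
 [  0.           0.           1.        ]] [-0.20015459  0.          0.          0.          0.        ] [0.3325345  0.08790323 1.43994045] [-2.1287128   2.14818521 -0.18043726]
side [[465.8767454    0.         253.17673112]
 [  0.         465.8767454  197.1083418 ]
 [  0.           0.           1.        ]] [0.02265216 0.         0.         0.         0.        ] [0.57759962 1.14972456 0.54938782] [ 0.0202081  -2.61634316  1.70949694]
```

View pics/top0.png

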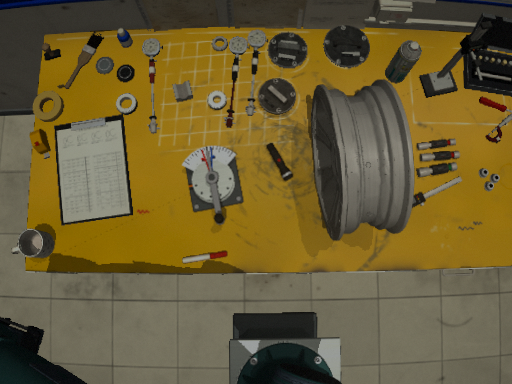

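View pics/side0.png

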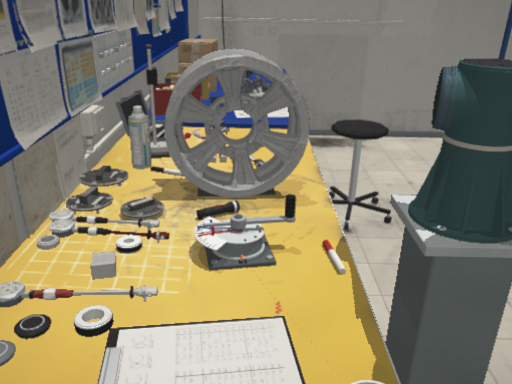

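The top view shows the tester housing at about (212,178) and the grip at about (219,216). The torch is near (279,161) and the marker near (205,257). In the side view the grip top is near (291,198).

```bash
cat > h.py <<'E'
import cv2,numpy as np
from scipy.spatial.transform import Rotation as R
from rig import observe, read_camera
def ray(c,p):
    q=cv2.undistortPoints(np.array([[p]],float),np.array(c["intrinsics"]),np.array(c["D"]))[0,0]
    return R.from_rotvec(c["orientation"]).as_matrix()@np.array([q[0],q[1],1]),np.array(c["xyz"])
def onz(c,p,z):
    d,o=ray(c,p);return (o+d*(z-o[2])/d[2]).round(4)
def crop(name,box,k,fn):
    c=read_camera(name);x,y,w,h=box
    cv2.imwrite(fn,cv2.resize(c["img"][y:y+h,x:x+w,::-1],None,fx=k,fy=k,interpolation=cv2.INTER_CUBIC));return c
E
python3 - <<'E'
from h import *
c=crop("top",(170,135,100,100),6,"pics/t1.png")
for p,z in (((219,217),.134),((212,178),.08)):print(onz(c,p,z))
E
```

```text
[0.4872 0.1788 0.134 ]
[0.6033 0.2024 0.08  ]
```

View pics/t1.png

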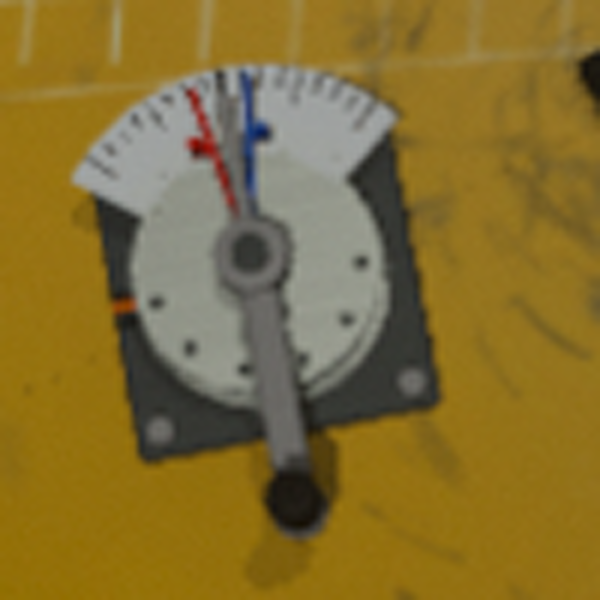

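The crop shows the hub at (246,252), the grip top at (295,497) and the foot's front corners at (145,460) and (438,402). The blue and red hands sit close on either side of the tail.

Run:
```python
from h import *
c=read_camera("top")
f=lambda u,v,z:onz(c,(170+(u-2.5)/6,135+(v-2.5)/6),z)
h=f(246,252,.09);g=f(295,497,.134);a=f(145,460,.012);b=f(438,402,.012)
print(h,g,np.linalg.norm(g[:2]-h[:2]),a,b)
d=(h-g)[:2];print("lever dir",np.arctan2(d[1],d[0]))
e=(a-b)[:2];print("tester yaw",np.arctan2(-e[0],e[1]),np.linalg.norm(e))
print(f(222,70,.055),)
t=f(222,72,.055)-h;print("midscale",np.arctan2(t[1],t[0]))
s=observe();r=R.from_rotvec(s["tcp_rot"]).as_matrix();print(r.round(3))
print("shift tool", r.T@(np.array([g[0],g[1],.25])-s["eef_pos"]))
```

```text
[0.6054 0.2055 0.09  ] [0.4861 0.1795 0.134 ] 0.12210032759988819 [0.519  0.2608 0.012 ] [0.5462 0.1188 0.012 ]
lever dir 0.21458262234519507
tester yaw 0.18925683559357326 0.14458160325573924
[0.7017 0.2208 0.055 ]
midscale 0.15918724233018577
[[-0.964  0.266 -0.   ]
 [ 0.266  0.964 -0.001]
 [ 0.    -0.001 -1.   ]]
shift tool [-0.42096724 -0.39765719 -0.03619893]
```

```bash
python3 -m pendant '[{"jaw":0,"slide":[-0.28,-0.265,-0.02],"rot":[0,0,0]},{"jaw":0,"slide":[-0.28,-0.265,-0.02],"rot":[0,0,0]},{"jaw":0,"slide":[-0.28,-0.265,-0.02],"rot":[0,0,0]},{"jaw":0,"slide":[-0.28,-0.265,0],"rot":[0,0,0]},{"jaw":0,"slide":[-0.28,-0.265,0],"rot":[0,0,0]},{"jaw":0,"slide":[-0.28,-0.265,0],"rot":[0,0,0]},{"jaw":0,"slide":[-0.28,-0.265,0],"rot":[0,0,0]},{"jaw":0,"slide":[-0.28,-0.265,0],"rot":[0,0,0]},{"jaw":0,"slide":[-0.28,-0.265,0],"rot":[0,0,0]},{"jaw":0,"slide":[0,0,0],"rot":[0,0,-0.1]},{"jaw":0,"slide":[0,0,0],"rot":[0,0,-0.1]},{"jaw":0,"slide":[0,0,0],"rot":[0,0,-0.1]},{"jaw":0,"slide":[0,0,0],"rot":[0,0,0]}]' 15
cat >> h.py <<'E'
def to(x,y,z):
    s=observe();r=R.from_rotvec(s["tcp_rot"]).as_matrix()
    print("pos",s["eef_pos"].round(4),"yaxis",r[:,1].round(3),"slide",(r.T@(np.array([x,y,z])-s["eef_pos"])/.15).round(3),"F",s["ft_force"].round(2),"w",round(s["width"],3),"t",s["time_s"])
E
python3 -c "
from h import *
to(.487,.1795,.093)"
```

```text
time_s: 1.82
eef_pos: [0.4632, 0.2144, 0.2228]
tcp_rot: [-0.336, 3.122, 0.0]
ft_force: [0.5, 0.1, 0.1]
width: 0.999
pos [0.4632 0.2144 0.2228] yaxis [-0.213  0.977 -0.   ] slide [-0.104 -0.261  0.866] F [0.47 0.1  0.06] w 0.999 t 1.825
```

```bash
python3 -m pendant '[{"jaw":0,"slide":[-0.1,-0.26,0.1],"rot":[0,0,0]},{"jaw":0,"slide":[0,0,0.2],"rot":[0,0,0]},{"jaw":0,"slide":[0,0,0.1],"rot":[0,0,0]},{"jaw":0,"slide":[0,0,0],"rot":[0,0,0]}]'
python3 -c "
from h import *
to(.487,.1795,.093)
c=crop('side',(200,100,150,150),4,'pics/s2.png')"
```

```text
time_s: 2.33
eef_pos: [0.4872, 0.1793, 0.1621]
tcp_rot: [-0.316, 3.122, 0.001]
ft_force: [0.1, -0.5, 0.3]
width: 1.001
pos [0.4872 0.1793 0.1621] yaxis [-0.2   0.98  0.  ] slide [0.003 0.001 0.461] F [ 0.08 -0.53  0.25] w 1.001 t 2.325
```

View pics/s2.png

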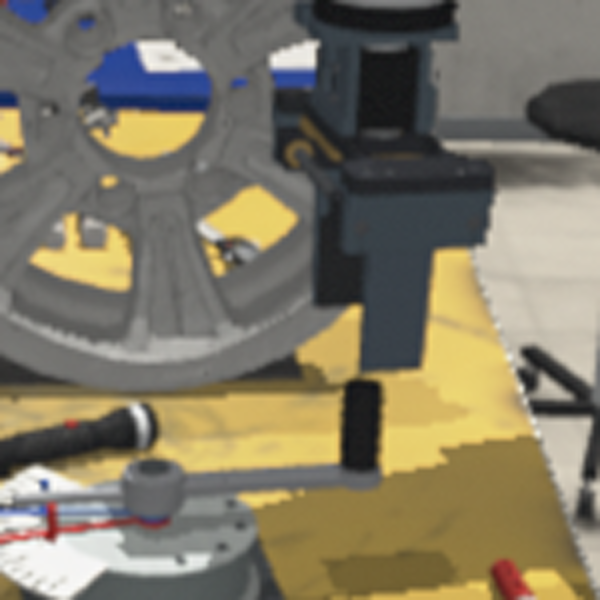

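The side crop shows the open fingers just above the grip. The grip top is at crop (362,385), and I'll cross-check its x by triangulation.

```bash
python3 -c "
from h import *
c=read_camera('side')
d,o=ray(c,(200+360/4,100+430/4)); k=(.1795-o[1])/d[1]; print('at y=.1795',o+d*k)
"
```

```text
at y=.1795 [0.48566557 0.1795     0.09975113]
```

```bash
python3 -m pendant '[{"jaw":0,"slide":[0,0,0.2],"rot":[0,0,0]},{"jaw":0,"slide":[0,0,0.2],"rot":[0,0,0]},{"jaw":0,"slide":[0,0,0.04],"rot":[0,0,0]},{"jaw":0.5,"slide":[0,0,0],"rot":[0,0,0]},{"jaw":0.8,"slide":[0,0,0],"rot":[0,0,0]},{"jaw":0.9,"slide":[0,0,0],"rot":[0,0,0]},{"jaw":0.9,"slide":[0,0,0],"rot":[0,0,0]},{"jaw":0.9,"slide":[0,0,0],"rot":[0,0,0]}]' 15
python3 -c "
from h import *
to(.487,.1795,.093)"
```

```text
time_s: 3.42
eef_pos: [0.4927, 0.1823, 0.1036]
tcp_rot: [-0.315, 3.109, 0.005]
ft_force: [0.1, 0.9, 0.3]
width: 0.485
pos [0.4927 0.1823 0.1036] yaxis [-0.201  0.98   0.002] slide [ 0.042 -0.011  0.07 ] F [0.06 0.89 0.3 ] w 0.485 t 3.425
```

```bash
python3 -m pendant '[{"jaw":0.9,"slide":[0.03,0,0.05],"rot":[0,0,0]},{"jaw":0.9,"slide":[0,0,0],"rot":[0,0,0]},{"jaw":0.9,"slide":[0,0,0],"rot":[0,0,0]},{"jaw":0.9,"slide":[0,0,0],"rot":[0,0,0]}]'
python3 -c "
from h import *
to(.487,.1795,.093)
s=observe();print(s['joint_pos'].round(3),s['tcp_rot'])"
```

```text
time_s: 3.92
eef_pos: [0.4879, 0.1813, 0.0954]
tcp_rot: [-0.315, 3.11, 0.005]
ft_force: [-1.2, -0.4, 1.8]
width: 0.259
pos [0.4879 0.1813 0.0954] yaxis [-0.201  0.98   0.002] slide [ 0.009 -0.011  0.016] F [-1.17 -0.43  1.79] w 0.259 t 3.925
[ 0.311  0.279  2.149 -0.     0.698 -1.462] [-0.31545747  3.10997883  0.00502681]
```

```bash
python3 -m pendant '[{"jaw":0.9,"slide":[0,0.04,0],"rot":[0,0,0]},{"jaw":0.9,"slide":[-0.004,0.04,0],"rot":[0,0,0]},{"jaw":0.9,"slide":[-0.006,0.04,0],"rot":[0,0,0]},{"jaw":0.9,"slide":[-0.006,0.04,0],"rot":[0,0,0]},{"jaw":0.9,"slide":[-0.008,0.04,0],"rot":[0,0,0]},{"jaw":0.9,"slide":[0,0,0],"rot":[0,0,0]}]'
cat >> h.py <<'E'
A=np.array([.605,.2055])
def st():
    s=observe();p=s["eef_pos"][:2]-A;a=np.arctan2(-p[1],-p[0])
    t=np.array([np.sin(a),-np.cos(a)]);n=p/np.linalg.norm(p);F=s["ft_force"]
    print("lever~",round(a-.195,3),"r",np.linalg.norm(p).round(4),"F",F.round(2),"Ftan(+=acw)",round(F[:2]@t,2),"Frad",round(F[:2]@n,2),"pos",s["eef_pos"].round(4),"w",round(s["width"],3),"t",s["time_s"])
E
python3 -c "
from h import *
st()"
```

```text
time_s: 4.68
eef_pos: [0.4848, 0.2135, 0.0952]
tcp_rot: [-0.315, 3.111, 0.004]
ft_force: [-0.4, -2.2, 0.4]
width: 0.26
lever~ -0.261 r 0.1204 F [-0.4  -2.18  0.43] Ftan(+=acw) 2.2 Frad 0.26 pos [0.4848 0.2135 0.0952] w 0.26 t 4.675
```

```bash
python3 -m pendant '[{"jaw":0.9,"slide":[-0.008,0.026,0],"rot":[0,0,0]},{"jaw":0.9,"slide":[0,0,0],"rot":[0,0,0]}]'; python3 -c "
from h import *
st()"
python3 -m pendant '[{"jaw":0.9,"slide":[-0.008,0.026,0],"rot":[0,0,0]},{"jaw":0.9,"slide":[0,0,0],"rot":[0,0,0]}]'; python3 -c "
from h import *
st()"
```

```text
time_s: 4.92
eef_pos: [0.4852, 0.2178, 0.0952]
tcp_rot: [-0.315, 3.111, 0.004]
ft_force: [-0.7, -0.9, -0.0]
width: 0.257
lever~ -0.297 r 0.1204 F [-0.73 -0.91 -0.04] Ftan(+=acw) 0.98 Frad 0.63 pos [0.4852 0.2178 0.0952] w 0.257 t 4.925
time_s: 5.18
eef_pos: [0.4856, 0.222, 0.0952]
tcp_rot: [-0.315, 3.111, 0.004]
ft_force: [-0.8, -1.6, -0.3]
width: 0.262
lever~ -0.333 r 0.1205 F [-0.77 -1.61 -0.27] Ftan(+=acw) 1.7 Frad 0.55 pos [0.4856 0.222  0.0952] w 0.262 t 5.175
```

```bash
for i in 1 2; do python3 -m pendant '[{"jaw":0.9,"slide":[-0.008,0.024,0],"rot":[0,0,0]},{"jaw":0.9,"slide":[0,0,0],"rot":[0,0,0]}]' >/dev/null; python3 -c "
from h import *
st()"; done
```

```text
lever~ -0.366 r 0.1206 F [-0.53 -0.82 -0.22] Ftan(+=acw) 0.9 Frad 0.38 pos [0.4861 0.226  0.0952] w 0.261 t 5.425
lever~ -0.399 r 0.1209 F [-1.16 -1.9   0.14] Ftan(+=acw) 2.1 Frad 0.75 pos [0.4866 0.23   0.0952] w 0.259 t 5.675
```

```bash
for i in 1 2; do python3 -m pendant '[{"jaw":0.9,"slide":[-0.012,0.024,0],"rot":[0,0,0]},{"jaw":0.9,"slide":[0,0,0],"rot":[0,0,0]}]' >/dev/null; python3 -c "
from h import *
st()"; done
```

```text
lever~ -0.435 r 0.1207 F [-0.01 -1.43 -1.01] Ftan(+=acw) 1.39 Frad -0.33 pos [0.4877 0.2342 0.0952] w 0.261 t 5.925
lever~ -0.471 r 0.1208 F [-0.37 -1.16 -1.12] Ftan(+=acw) 1.21 Frad 0.04 pos [0.4888 0.2384 0.0952] w 0.262 t 6.175
```

```bash
for i in 1 2; do python3 -m pendant '[{"jaw":0.9,"slide":[-0.013,0.023,0],"rot":[0,0,0]},{"jaw":0.9,"slide":[0,0,0],"rot":[0,0,0]}]' >/dev/null; python3 -c "
from h import *
st()"; done
```

```text
lever~ -0.506 r 0.1207 F [-0.69 -1.37 -0.43] Ftan(+=acw) 1.51 Frad 0.24 pos [0.4901 0.2424 0.0952] w 0.255 t 6.425
lever~ -0.541 r 0.1208 F [-0.23 -1.54 -1.23] Ftan(+=acw) 1.52 Frad -0.31 pos [0.4913 0.2464 0.0952] w 0.26 t 6.675
```

```bash
for i in 1 2; do python3 -m pendant '[{"jaw":0.9,"slide":[-0.013,0.018,0],"rot":[0,0,0]},{"jaw":0.9,"slide":[0,0,0],"rot":[0,0,0]}]' >/dev/null; python3 -c "
from h import *
st()"; done
```

```text
lever~ -0.57 r 0.1206 F [ 0.27 -0.79 -1.13] Ftan(+=acw) 0.64 Frad -0.54 pos [0.4927 0.2497 0.0952] w 0.26 t 6.925
lever~ -0.597 r 0.1206 F [-1.51 -3.22 -0.73] Ftan(+=acw) 3.55 Frad 0.13 pos [0.494  0.2527 0.0952] w 0.259 t 7.175
```

Resistance is starting. I'll take smaller steps from here.

```bash
for i in 1 2; do python3 -m pendant '[{"jaw":0.9,"slide":[-0.010,0.015,0],"rot":[0,0,0]},{"jaw":0.9,"slide":[0,0,0],"rot":[0,0,0]}]' >/dev/null; python3 -c "
from h import *
st()"; done
```

```text
lever~ -0.616 r 0.1207 F [-1.77 -4.33  1.21] Ftan(+=acw) 4.67 Frad -0.15 pos [0.4948 0.2549 0.0952] w 0.259 t 7.425
lever~ -0.632 r 0.1209 F [-2.98 -7.21  3.06] Ftan(+=acw) 7.79 Frad -0.36 pos [0.4955 0.2567 0.0952] w 0.258 t 7.675
```

```bash
for i in 1 2; do python3 -m pendant '[{"jaw":0.9,"slide":[0,0,0],"rot":[0,0,0]},{"jaw":0.9,"slide":[0,0,0],"rot":[0,0,0]}]' >/dev/null; python3 -c "
from h import *
st()"; done; python3 -c "
from h import *
crop('top',(170,135,100,100),6,'pics/t3.png')"
```

```text
lever~ -0.628 r 0.1209 F [-2.96 -5.6   1.17] Ftan(+=acw) 6.32 Frad 0.33 pos [0.4953 0.2562 0.0952] w 0.258 t 7.925
lever~ -0.625 r 0.1209 F [-2.07 -5.29  0.2 ] Ftan(+=acw) 5.67 Frad -0.33 pos [0.4951 0.2559 0.0952] w 0.253 t 8.175
```

View pics/t3.png

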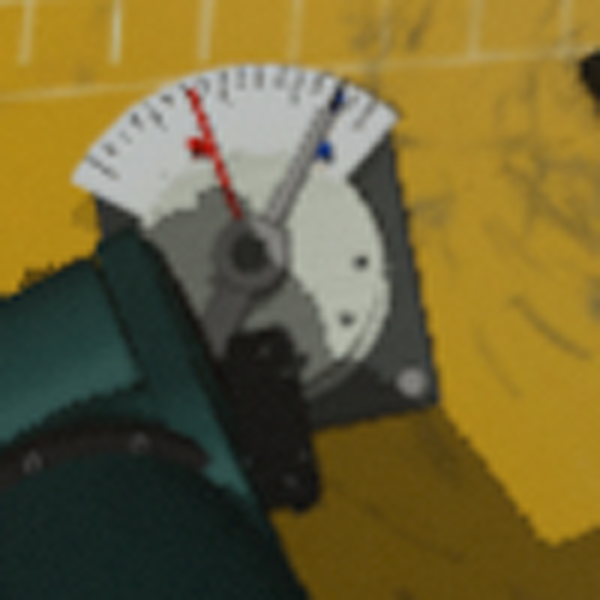

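The tail has carried the blue hand to (338,95), about -0.6 rad, and the red hand is unmoved. I'll press slightly more so the hold has margin.

```bash
python3 -m pendant '[{"jaw":0.9,"slide":[-0.012,0.018,0],"rot":[0,0,0]},{"jaw":0.9,"slide":[0,0,0],"rot":[0,0,0]},{"jaw":0.9,"slide":[0,0.002,0],"rot":[0,0,0]},{"jaw":0.9,"slide":[-0.002,0.002,0],"rot":[0,0,0]}]' >/dev/null; python3 -c "
from h import *
st()"
```

```text
lever~ -0.644 r 0.121 F [-3.09 -7.25  3.17] Ftan(+=acw) 7.88 Frad -0.36 pos [0.496  0.258  0.0951] w 0.261 t 8.725
```

```bash
python3 -m pendant '[{"jaw":0.9,"slide":[0.036,-0.053,0],"rot":[0,0,0]},{"jaw":0.9,"slide":[0.032,-0.055,0],"rot":[0,0,0]},{"jaw":0.9,"slide":[0.027,-0.058,0],"rot":[0,0,0]},{"jaw":0.9,"slide":[0.022,-0.06,0],"rot":[0,0,0]},{"jaw":0.9,"slide":[0.018,-0.061,0],"rot":[0,0,0]},{"jaw":0.9,"slide":[0,0,0],"rot":[0,0,0]}]' >/dev/null; python3 -c "
from h import *
st()"
```

```text
lever~ -0.231 r 0.1205 F [-2.1   1.97 -0.74] Ftan(+=acw) -1.9 Frad 2.17 pos [0.4846 0.2098 0.0954] w 0.259 t 9.475
```

```bash
python3 -m pendant '[{"jaw":0.9,"slide":[0.012,-0.063,0],"rot":[0,0,0]},{"jaw":0.9,"slide":[0.008,-0.064,0],"rot":[0,0,0]},{"jaw":0.9,"slide":[0.002,-0.064,0],"rot":[0,0,0]},{"jaw":0.9,"slide":[-0.003,-0.064,0],"rot":[0,0,0]},{"jaw":0.9,"slide":[-0.008,-0.064,0],"rot":[0,0,0]},{"jaw":0.9,"slide":[-0.012,-0.042,0],"rot":[0,0,0]},{"jaw":0.9,"slide":[0,0,0],"rot":[0,0,0]}]' >/dev/null; python3 -c "
from h import *
st()"
```

```text
lever~ 0.257 r 0.12 F [-0.3   1.21 -0.48] Ftan(+=acw) -1.23 Frad -0.26 pos [0.4971 0.1531 0.0958] w 0.257 t 10.35
```

```bash
for i in 1 2; do python3 -m pendant '[{"jaw":0.9,"slide":[-0.008,-0.022,0],"rot":[0,0,0]},{"jaw":0.9,"slide":[0,0,0],"rot":[0,0,0]}]' >/dev/null; python3 -c "
from h import *
st()"; done
```

```text
lever~ 0.287 r 0.1197 F [-1.22  0.5   0.08] Ftan(+=acw) -1.01 Frad 0.85 pos [0.499  0.15   0.0958] w 0.259 t 10.6
lever~ 0.316 r 0.1194 F [-1.32  0.66  0.23] Ftan(+=acw) -1.22 Frad 0.82 pos [0.5008 0.147  0.0958] w 0.261 t 10.85
```

```bash
for i in 1 2; do python3 -m pendant '[{"jaw":0.9,"slide":[-0.009,-0.02,0],"rot":[0,0,0]},{"jaw":0.9,"slide":[0,0,0],"rot":[0,0,0]}]' >/dev/null; python3 -c "
from h import *
st()"; done
```

```text
lever~ 0.345 r 0.1192 F [-1.09  0.36 -0.26] Ftan(+=acw) -0.87 Frad 0.75 pos [0.5028 0.1442 0.0958] w 0.265 t 11.1
lever~ 0.375 r 0.119 F [-1.16  1.36 -0.22] Ftan(+=acw) -1.77 Frad 0.24 pos [0.5048 0.1413 0.0958] w 0.259 t 11.35
```

```bash
for i in 1 2; do python3 -m pendant '[{"jaw":0.9,"slide":[-0.008,-0.02,0],"rot":[0,0,0]},{"jaw":0.9,"slide":[0,0,0],"rot":[0,0,0]}]' >/dev/null; python3 -c "
from h import *
st()"; done
```

```text
lever~ 0.402 r 0.1189 F [-1.47  1.11  0.35] Ftan(+=acw) -1.74 Frad 0.6 pos [0.5067 0.1386 0.0958] w 0.26 t 11.6
lever~ 0.427 r 0.1191 F [-4.14  3.96  1.81] Ftan(+=acw) -5.63 Frad 1.06 pos [0.5082 0.1361 0.0958] w 0.261 t 11.85
```

Take-up has begun on the other side, so small steps and a hold.

```bash
python3 -m pendant '[{"jaw":0.9,"slide":[-0.006,-0.012,0],"rot":[0,0,0]},{"jaw":0.9,"slide":[0,0,0],"rot":[0,0,0]}]' >/dev/null; python3 -c "
from h import *
st()"
```

```text
lever~ 0.439 r 0.1192 F [-2.88  5.62  1.21] Ftan(+=acw) -6.23 Frad -1.01 pos [0.509  0.1349 0.0958] w 0.263 t 12.1
```

```bash
python3 -m pendant '[{"jaw":0.9,"slide":[-0.008,-0.016,0],"rot":[0,0,0]},{"jaw":0.9,"slide":[0,0,0],"rot":[0,0,0]},{"jaw":0.9,"slide":[-0.001,-0.002,0],"rot":[0,0,0]},{"jaw":0.9,"slide":[-0.001,-0.002,0],"rot":[0,0,0]}]' >/dev/null; python3 -c "
from h import *
st()"
```

```text
lever~ 0.454 r 0.1193 F [-5.36  6.67  1.5 ] Ftan(+=acw) -8.55 Frad 0.24 pos [0.5099 0.1334 0.0958] w 0.261 t 12.6
```

```bash
python3 -m pendant '[{"jaw":0.9,"slide":[-0.001,-0.002,0],"rot":[0,0,0]},{"jaw":0.9,"slide":[-0.001,-0.002,0],"rot":[0,0,0]}]' >/dev/null; python3 -c "
from h import *
st()"
python3 -m pendant '[{"jaw":0.9,"slide":[0.025,0.058,0],"rot":[0,0,0]},{"jaw":0.9,"slide":[0.021,0.06,0],"rot":[0,0,0]},{"jaw":0.9,"slide":[0.016,0.062,0],"rot":[0,0,0]},{"jaw":0.9,"slide":[0.011,0.063,0],"rot":[0,0,0]},{"jaw":0.9,"slide":[0.006,0.064,0],"rot":[0,0,0]},{"jaw":0.9,"slide":[0,0.06,0],"rot":[0,0,0]},{"jaw":0.9,"slide":[0,0,0],"rot":[0,0,0]},{"jaw":0.9,"slide":[0,0,0],"rot":[0,0,0]}]' >/dev/null; python3 -c "
from h import *
st()"
```

```text
lever~ 0.454 r 0.1193 F [-4.55  7.42  1.44] Ftan(+=acw) -8.66 Frad -0.86 pos [0.5099 0.1334 0.0958] w 0.255 t 12.85
lever~ -0.052 r 0.121 F [-2.04 -2.79  1.1 ] Ftan(+=acw) 2.47 Frad 2.42 pos [0.4853 0.1882 0.0955] w 0.26 t 13.85
```

```bash
python3 -m pendant '[{"jaw":0.5,"slide":[0,0,0],"rot":[0,0,0]},{"jaw":0.3,"slide":[0,0,0],"rot":[0,0,0]},{"jaw":0.2,"slide":[0,0,0],"rot":[0,0,0]},{"jaw":0.2,"slide":[0,0,0],"rot":[0,0,0]},{"jaw":0.2,"slide":[0,0,0],"rot":[0,0,0]},{"jaw":0.2,"slide":[0,0,0],"rot":[0,0,0]},{"jaw":0.2,"slide":[0,0,-0.1],"rot":[0,0,0]},{"jaw":0.2,"slide":[0,0,-0.25],"rot":[0,0,0]},{"jaw":0.2,"slide":[0,0,-0.3],"rot":[0,0,0]},{"jaw":0.2,"slide":[0,0,-0.3],"rot":[0,0,0]},{"jaw":0.2,"slide":[0,0.35,-0.1],"rot":[0,0,0]},{"jaw":0.2,"slide":[0,0.4,0],"rot":[0,0,0]},{"jaw":0.2,"slide":[0,0.4,0],"rot":[0,0,0]},{"jaw":0.2,"slide":[0,0.4,0],"rot":[0,0,0]},{"jaw":0.2,"slide":[0,0,0],"rot":[0,0,0]},{"jaw":0.2,"slide":[0,0,0],"rot":[0,0,0]}]'; python3 -c "
from h import *
c=crop('top',(170,135,100,100),6,'pics/t4.png')
cv2.imwrite('pics/t4f.png',c['img'][:,:,::-1])"
```

```text
time_s: 15.85
eef_pos: [0.4377, 0.4223, 0.2706]
tcp_rot: [-0.313, 3.111, 0.01]
ft_force: [0.9, -0.8, -1.0]
width: 0.803
```

View pics/t4.png

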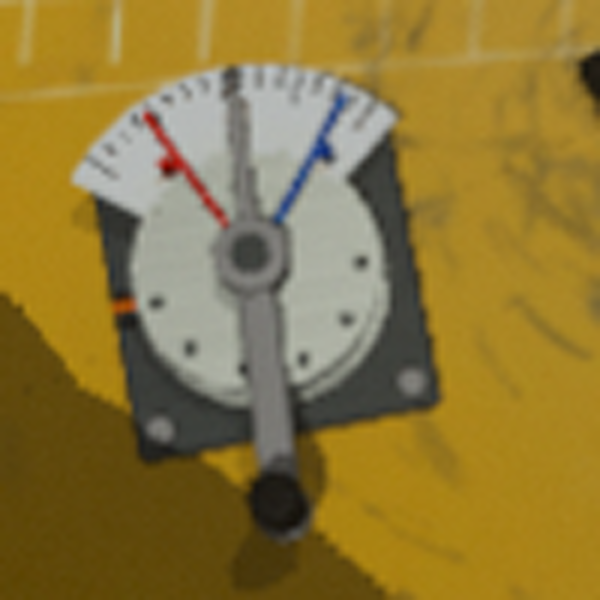

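View pics/t4f.png

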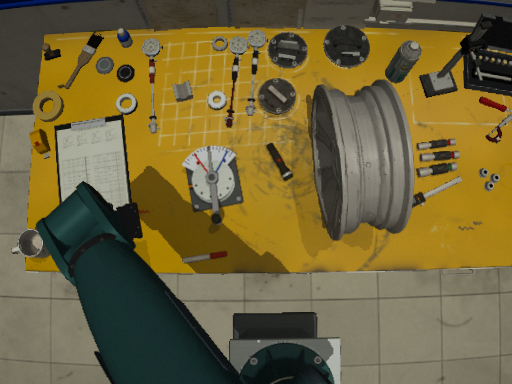

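The lever tail at (232,80) stands between the red hand at (148,117) and the blue hand at (342,97), well clear of both. The torch and marker are where they were and the robot is clear, so I'm handing in.

```bash
python3 -c "
from rig import job_done
print(job_done())"
```

```text
the job is handed in; nothing more can be done
None
```

The free play is measured and the job is handed in: by feel, the coupling takes up at about -0.59 rad clockwise and about +0.41 rad anticlockwise. The arm's clock read about 16 s of the 69 s allowed.

- **Swing:** I gripped the lever by its black grip and pressed to about 8 N clockwise, then about 8.6 N anticlockwise. Roughly 1 N of each is drag and sensor bias. I held each side for longer than the required 0.2 s, and the highest reading stayed well under the 16 N at which the coupling counts as forced.
- **Finish:** I brought the lever back to about -0.05 rad, let go and moved the arm clear.
- **Last top view:** The red hand is at about +0.45 rad and the blue hand at about -0.63 rad. Both are a little past the take-up angles, because the lever kept turning slightly while pressed. The lever is well clear of both, the orange tell-tale is back where it started, and the torch and marker have not visibly moved.

No check failed or disagreed. I judged the shaft twist only from the wrist force and lever angle, so the 0.025 rad take-up was not measured directly.

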